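# Switch on and zero the glaze scale

## Robot

A 7-joint arm with a two-finger parallel gripper is mounted at the origin on the work surface. World frame = base frame: x ahead of the robot, y to its left, z up, the work surface at z = 0. Lengths are in m, angles in rad, forces in N, time in s.
With the tool pointing down it reaches from about 0.425 to 1.025 m from the base axis. Payload 9.4 kg.
Tool frame: the origin (TCP) lies midway between the tips of the shut fingers; the grasp point (between the pads) lies 19 mm behind it; z points along the fingers, y is the line along which they close (so a half turn about z gives the same grasp; the last joint's range is limited). The gripper opens to 93 mm and grips with 3 to 60 N. Pads are 15 mm wide; open, the fingers measure 128 mm over their backs; the gripper's body (75 mm by 188 mm) begins 65 mm behind the grasp point.
Start: joints at [-1.205, 0.599, -0.003, 1.599, 0.002, 0.943, -0.08], TCP at [0.311, 0.655, 0.219] pointing down, gripper open.
Joint ranges: [-2.57, 2.57], [-0.35, 1.97], [-1.29, 1.29], [0.11, 2.56], [-1.05, 4.19], [0.11, 1.86], [-2.63, 2.63]. Speed limits (rad/s): [2.22, 2.22, 3.01, 3.01, 3.14, 3.14, 3.14].

## Interface

Orientations are given as a unit quaternion [w, x, y, z].
In Python, from rig import robot, vision, job, finder gives the robot as it stands.
- The arm moves only by the tool move_arm, never from a script. Its argument "commands" is text: rows parted by semicolons, each of 6 numbers parted by spaces: the shift along the tool's x, y, z in cm, then the turn, a rotation vector about the tool's x, y, z in rad. In form: dx dy dz wx wy wz; .... A call has 1 to 20 rows; each row is the pose to reach, as a shift and turn from the pose commanded when the call began, along the tool's axes at that moment; what a row does not reach only later rows make up. A row lasts 1/12 s, in which the tool goes at most 41.7 mm and 7.16 degrees, less where a joint would pass 70% of its speed; a pose out of reach is approached as far as the arm can. A call with a gripper value outside its range is refused whole. "claw" is the finger opening in cm, from 0 to 9.3, set as the call begins (left out, the last holds). The fingers move at their own pace and stop on an object; "newtons" is the grip in N (left out, the last holds). Time passes only in rows, so rows that repeat a pose let the fingers close. It gives the time, the measured TCP pose, the force, the opening and the grip force at its end, in the units of the state.
- robot.get_state(): the state, without advancing time (a new reading comes with each control period).
- vision.read_camera(name): name is "scene" or "side" or "wrist"; returns (picture, depth): 480x640x3 uint8, red, green, blue; 480x640 float32, m along the optical axis (not along the pixel's ray), 0 where there is no reading.
- vision.calibration(name): a dict with "intrinsics" (3x3 intrinsics, pixels), "view" (4x4, takes a point from world to camera coordinates); the wrist camera has in their place "tool_from_camera" (4x4, takes a point from camera to tool coordinates, whose origin is the TCP and whose axes are the flange's). Camera axes: x right, y up, looking along -z (the intrinsics and any distortion apply to the point x, -y, -z); pixel columns grow to the right and rows downward; lengths in m; the calibration is good to about 2 mm. A picture is of the moment at which its call begins: read the wrist's pose just before it. calibration takes no time and is no camera call.
- job.hand_in(): hands the job in; it is judged then, once.
Trained networks look in the newest picture that a camera, given by its name, has taken for a name from the list of things; names that differ only in an ending like _2 or _b are one class to them, and where a whole thing is asked for, a point or a joint stands for the part that bears it (a point fixed in the world has none). Each returns a list of dicts, best first, with "p" (0 to 1); they miss things now and then, are a little off and sometimes report something else, mostly with a low value. They report only what shows in the picture. A call takes as long as a camera call. They do not tell look-alikes from the thing itself.
- finder.regions_of(camera, label): "pixels" (480x640 bool, what is visible of it) and "point" ([column, row] in pixels, amid what is visible of it).
The state is a dict: "t": time; "joint_pos": joint angles; "dq": joint speeds; "joint_torque": joint torques, N m; "tool_pos": TCP position; "ee_rot": TCP orientation; "wrist_force": force on the tool from outside, world axes, zero at the start; "ft_torque": the same for the moment, N m; "width": finger opening in m; "finger_force": force on a finger pad.
Only numpy, scipy, OpenCV 4.12 (cv2) and the standard library are available. Lean on these libraries where they do the work, as an engineer would, in place of code of your own. Each camera call takes 0.05 s, during which the arm holds its last target. There are 200 camera calls.

## Task

The glaze bowl is already standing on the bench scale. With the fingertips, press the long bar-shaped key to switch the scale on and let it come up again, then press the large round key to zero the scale, and withdraw. Press each one lightly but clearly down for a moment; leave the small round key alone, and do not lift or shift the bowl or the jar, cup and spatula beside the scale.

Things in the scene. Friction and masses are not known exactly. Their poses are not given: they have to be found in the camera images.
- bar_key (a joint): Long bar key (52 mm along the scale's x, 20 mm wide), the on switch, on the scale's front deck: a black spring key standing 11 mm above its 64 x 60 x 3 mm grey bezel. 0 when up, grows downward to 0.008 m at the stop; starts to move at 1 N and needs 5 N to reach the stop, 3 N at half travel (0.004 m), beyond which it counts as pressed; springs back when let go.
- large_round_key (a joint): Large round key (36 mm diameter), the zero key, on the scale's front deck: a black spring key standing 11 mm above its 64 x 60 x 3 mm grey bezel. 0 when up, grows downward to 0.008 m at the stop; starts to move at 1 N and needs 5 N to reach the stop, 3 N at half travel (0.004 m), beyond which it counts as pressed; springs back when let go.
- small_round_key (a joint): Small round key (18 mm diameter), to be left alone, on the scale's front deck: a black spring key standing 11 mm above its 64 x 60 x 3 mm grey bezel. 0 when up, grows downward to 0.008 m at the stop; starts to move at 1 N and needs 5 N to reach the stop, 3 N at half travel (0.004 m), beyond which it counts as pressed; springs back when let go.
- bar_key_top (a point): centre of the top face of the long bar key; 44 mm above the table when the key is up. Its x axis points from the front edge of the scale towards the pan, z up.
- large_round_key_top (a point): centre of the top face of the large round key; 44 mm above the table when the key is up. Its x axis points from the front edge of the scale towards the pan, z up.
- small_round_key_top (a point): centre of the top face of the small round key; 44 mm above the table when the key is up. Its x axis points from the front edge of the scale towards the pan, z up.
- scale: White bench scale fixed to the table, 320 mm (x) x 250 mm (y). Origin on the table under its centre; +x runs from the key deck to the pan, z up. The deck at its front (-x) end is 30 mm high; the three keys stand on it in a row along y, 118 mm in front of the origin and 75 mm apart, in any order. A green-grey display strip lies behind the keys. The 200 x 230 mm steel pan, top 48 mm above the table, starts 45 mm in front of the origin.
- bowl: Blue glazed bowl, 130 mm across the rim, 50 mm high, standing loose on the pan (rim 98 mm above the table). Origin at the centre of its underside.
- jar: Closed glass jar, 70 mm diameter, 100 mm high, loose on the table on one side of the scale. Origin at the centre of its underside.
- cup: Terracotta cup, 76 mm across the rim, 85 mm high, loose on the table on the other side of the scale. Origin at the centre of its underside.
- spatula: Spatula 160 mm long, with a 65 mm wide blade and a wooden handle 20 mm high, lying loose on the table beside the front of the scale. Origin at its middle on the table; the handle points to its -x.
Mind the look-alikes: they are no part of the job. Several things have the shape of the bowl; the one meant has the colours described above.

How it is judged:
By the outcome, as a careful person would: the job done as asked, in the order asked, and still so for the second after the job is handed in, with the robot touching nothing.
It also fails if it takes over 40 s, if anything falls off the work surface, if the arm or the gripper's body presses on something with over 40 N, if the wrist force passes 120 N, or if a joint passes its speed limit or range.

## Working session

There is one attempt and no reset: what is moved stays moved. The work goes in short steps, Python scripts to look and compute and a tool call to move; the robot and the scene stay as the last step left them, time stands still between calls to the robot, and variables do not carry over. Pictures are saved under pics/ and viewed, at most 10 in all, crops included, and the job is handed in when it is done.

Besides the shell and the picture viewer there is one more tool, called after ">>>" as a command line: name --argument value ..., lists and objects as JSON in quotes. move_arm: Moves the arm, as the interface text tells. Its arguments: {"type":"object","properties":{"commands":{"type":"string"},"claw":{"type":"number"},"newtons":{"type":"number"}},"required":["commands"]}

```bash
mkdir -p pics
cat > h.py <<'E'
import numpy as np, cv2
from rig import robot, vision, job, finder
def world(cam, depth, px):
    c=vision.calibration(cam); K=np.array(c["intrinsics"]); px=np.atleast_2d(px).astype(float)
    d=depth[px[:,1].astype(int),px[:,0].astype(int)]
    x=(px[:,0]-K[0,2])/K[0,0]*d; y=(px[:,1]-K[1,2])/K[1,1]*d
    P=np.c_[x,-y,-d,np.ones(len(d))]
    return (P@np.linalg.inv(np.array(c["view"])).T)[:,:3]
E
python3 - <<'E'
from h import *
for cam in ("scene","side"):
    im,d=vision.read_camera(cam); cv2.imwrite(f"pics/{cam}0.png",im[:,:,::-1]); np.save(f"{cam}0.npy",d)
    print(cam,vision.calibration(cam))
    for l in ("bar_key","large_round_key","small_round_key","scale","bowl"):
        for r in finder.regions_of(cam,l)[:4]:
            m=r["pixels"]&(d>0); ys,xs=np.nonzero(m)
            if len(xs): print(cam,l,round(r["p"],2),np.round(r["point"]),len(xs),np.median(world(cam,d,np.c_[xs,ys]),0).round(3))
print(robot.get_state())
E
```

```text
scene {'intrinsics': array([[614.19343921,   0.        , 328.16827741],
       [  0.        , 614.19343921, 244.47973692],
       [  0.        ,   0.        ,   1.        ]]), 'view': array([[ 0.90666697,  0.42158592, -0.01484289, -0.56696198],
       [-0.34191295,  0.75501995,  0.55950015,  0.20003844],
       [ 0.24708406, -0.50220533,  0.82869734, -1.34301302],
       [ 0.        ,  0.        ,  0.        ,  1.        ]])}
scene bar_key 0.78 [237. 267.] 274 [ 0.499 -0.128  0.043]
scene large_round_key 0.6 [251. 232.] 289 [ 0.486 -0.055  0.042]
scene small_round_key 0.62 [237. 266.] 336 [ 0.499 -0.128  0.043]
scene small_round_key 0.42 [222. 304.] 104 [ 0.515 -0.199  0.042]
scene scale 0.93 [299. 306.] 15217 [ 0.638 -0.145  0.045]
scene bowl 0.94 [329. 268.] 3815 [ 0.662 -0.069  0.069]
scene bowl 0.61 [432. 204.] 2947 [0.775 0.181 0.022]
scene bowl 0.58 [151. 382.] 4715 [ 0.47  -0.372  0.021]
scene bowl 0.52 [297. 308.] 14382 [ 0.642 -0.147  0.045]
side {'intrinsics': array([[618.98701335,   0.        , 321.06665886],
       [  0.        , 618.98701335, 234.37160737],
       [  0. 
[... 694 characters left out ...]
6, 'joint_pos': array([-1.20468719,  0.59930154, -0.00246539,  1.59938663,  0.00180282,
        0.94288835, -0.07981585]), 'dq': array([ 0.00011719,  0.00013814, -0.00070914,  0.00124764, -0.00238834,
        0.00093969,  0.00079894]), 'joint_torque': array([-1.36496783e-03, -7.64410043e+01,  1.49485800e+00, -2.52611518e+01,
       -5.23992826e-02,  1.04899064e-02, -2.16583385e-05]), 'tool_pos': array([0.31067939, 0.65507332, 0.2186219 ]), 'ee_rot': array([3.51055855e-05, 2.19610393e-01, 9.75587656e-01, 4.20877824e-06]), 'wrist_force': array([ 0.17482972, -0.79934276, -0.15877079]), 'ft_torque': array([-0.00196651,  0.00242398,  0.01477792]), 'finger_force': 0.0, 'width': 0.0927072055284016}
```

Run:
```python
import cv2,numpy as np
a=cv2.imread("pics/scene0.png")[200:340,170:310]; b=cv2.imread("pics/side0.png")[240:340,240:380]
cv2.imwrite("pics/crop0.png",np.hstack([cv2.resize(a,(400,400),interpolation=2),cv2.resize(b,(400,286),interpolation=2) if 0 else cv2.copyMakeBorder(cv2.resize(b,(400,286),interpolation=2),0,114,0,0,0)]))
```

```text
(no output)
```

View pics/scene0.png

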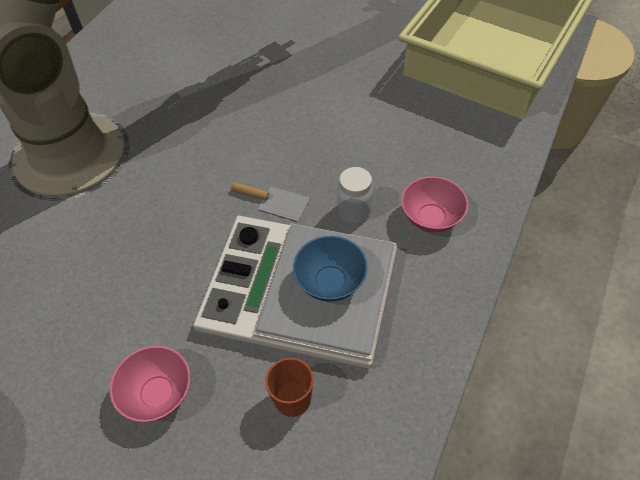

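View pics/crop0.png

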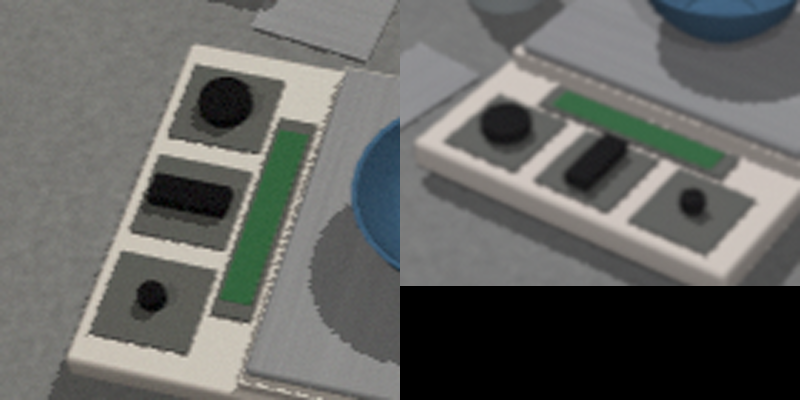

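Three keys show up, and they are told apart by shape:
- Large round key at (249,236).
- Bar key at (237,268), in the middle.
- Small round key at (223,304).

The blue bowl is on the pan at (329,268), and the pink bowls at (151,384) and (434,205) are look-alikes. The crop confirms the bar in the middle and the large disc at the spatula/jar end. I'll go above the bar key with the fingers shut.

>>> move_arm --commands "-50.3 -62.9 5 0 0 0.93;-50.3 -62.9 5 0 0 0.93;-50.3 -62.9 5 0 0 0.93;-50.3 -62.9 5 0 0 0.93;-50.3 -62.9 5 0 0 0.93;-50.3 -62.9 5 0 0 0.93;-50.3 -62.9 5 0 0 0.93;-50.3 -62.9 5 0 0 0.93;-50.3 -62.9 5 0 0 0.93;-50.3 -62.9 5 0 0 0.93;-50.3 -62.9 5 0 0 0.93;-50.3 -62.9 5 0 0 0.93;-50.3 -62.9 5 0 0 0.93;-50.3 -62.9 5 0 0 0.93;-50.3 -62.9 5 0 0 0.93;-50.3 -62.9 5 0 0 0.93;-50.3 -62.9 5 0 0 0.93;-50.3 -62.9 5 0 0 0.93;-50.3 -62.9 5 0 0 0.93;-50.3 -62.9 5 0 0 0.93" --claw 0

```text
t: 2.27
tool_pos: [0.4965, -0.1349, 0.1689]
ee_rot: [0.002, 0.636, 0.772, -0.0]
wrist_force: [-0.3, -0.2, -0.4]
width: 0.0005
finger_force: 0.0
```

```bash
cat >> h.py <<'E'
from scipy.spatial.transform import Rotation as R
def wpts(s,d,mask):
    c=vision.calibration("wrist"); K=np.array(c["intrinsics"]); ys,xs=np.nonzero(mask); z=d[ys,xs]
    P=np.c_[(xs-K[0,2])/K[0,0]*z,-(ys-K[1,2])/K[1,1]*z,-z,np.ones(len(z))]@np.array(c["tool_from_camera"]).T
    q=s["ee_rot"]; return R.from_quat(np.r_[q[1:],q[0]]).apply(P[:,:3])+s["tool_pos"]
E
python3 - <<'E'
from h import *
s=robot.get_state(); im,d=vision.read_camera("wrist"); cv2.imwrite("pics/w1.png",im[:,:,::-1])
print(s["tool_pos"],s["ee_rot"],s["wrist_force"])
q=s["ee_rot"]; print(R.from_quat(np.r_[q[1:],q[0]]).as_matrix().round(3))
dark=(im.max(2)<45)&(d>0)
n,lab,st,_=cv2.connectedComponentsWithStats(dark.astype(np.uint8))
for i in range(1,n):
    if st[i,4]>300:
        p=wpts(s,d,lab==i); t=p[(p[:,2]>.038)&(p[:,2]<.05)]
        if len(t)>100:
            (c,sz,a)=cv2.minAreaRect(t[:,:2].astype(np.float32)*1000); print(st[i],len(t),"z",np.median(t[:,2]).round(4),"c",np.round(c,1),np.round(sz,1),a, t.mean(0).round(4))
for l in ("bar_key","large_round_key","small_round_key"):
    for r in finder.regions_of("wrist",l)[:2]: 
        p=wpts(s,d,r["pixels"]&(d>0)); print(l,r["p"],r["point"],np.median(p,0).round(4))
E
```

```text
[ 0.49654365 -0.13487191  0.16890184] [ 1.52971378e-03  6.35836585e-01  7.71822135e-01 -2.98350266e-04] [-0.28634039 -0.21795081 -0.42047973]
[[-0.191  0.982  0.002]
 [ 0.982  0.191 -0.002]
 [-0.003  0.001 -1.   ]]
[ 300   97   46   48 1684] 1684 z 0.0436 c [482.2 -51.3] [34.2 33.8] 75.1062240600586 [ 0.4822 -0.0511  0.0436]
[ 292  204   63   25 1528] 1482 z 0.0434 c [ 497.  -124.4] [50.9 19.6] 11.388705253601074 [ 0.4971 -0.1239  0.0433]
bar_key 0.94 [324.2, 214.1] [ 0.4967 -0.1236  0.0434]
large_round_key 0.76 [322.6, 120.4] [ 0.4822 -0.0511  0.0436]
```

View pics/w1.png

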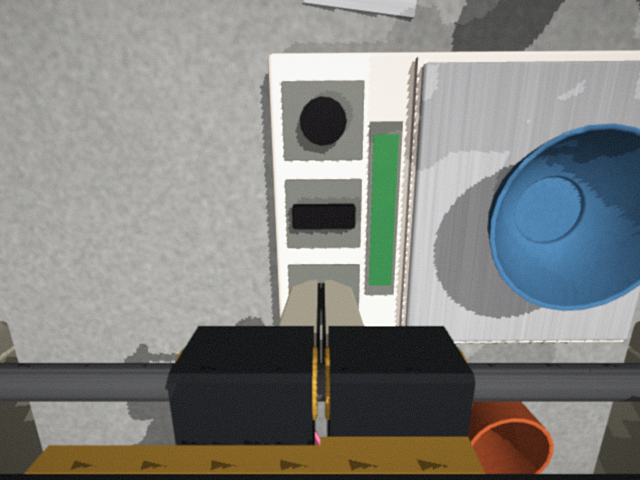

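The wrist view shows the large round key at (323,120), the bar at (324,215) and the small key hidden under the fingers. The arm may still have been settling, so I'll measure again.

Run:
```python
from h import *
for k in range(2):
    s=robot.get_state(); im,d=vision.read_camera("wrist")
    print(s["t"],s["tool_pos"].round(4),s["wrist_force"].round(2),abs(s["dq"]).max().round(4))
    dark=(im.max(2)<45)&(d>0)
    n,lab,st,_=cv2.connectedComponentsWithStats(dark.astype(np.uint8))
    for i in range(1,n):
      if st[i,4]>300:
        p=wpts(s,d,lab==i); t=p[(p[:,2]>.038)&(p[:,2]<.05)]
        if len(t)>100: print(t.mean(0).round(4), cv2.minAreaRect(t[:,:2].astype(np.float32)*1000))
```

```text
2.4667 [ 0.4954 -0.1285  0.1686] [-0.48  0.6  -0.25] 0.0329
[ 0.4822 -0.0511  0.0436] ((482.12109375, -51.25654602050781), (33.66884231567383, 33.67605209350586), 11.454704284667969)
[ 0.497  -0.1238  0.0433] ((497.1977844238281, -124.17322540283203), (50.5616569519043, 19.391401290893555), 11.659749984741211)
2.5167 [ 0.4954 -0.1276  0.1686] [-0.67 -0.26  0.24] 0.0218
[ 0.4822 -0.051   0.0436] ((482.331298828125, -51.19341278076172), (33.89820098876953, 33.482391357421875), 57.03394317626953)
[ 0.4971 -0.1237  0.0433] ((497.09130859375, -124.25125885009766), (51.03449630737305, 19.50248146057129), 11.535210609436035)
```

>>> move_arm --commands "0.3 0.2 2 0 0 0;0.3 0.2 4 0 0 0;0.3 0.2 6 0 0 0;0.3 0.2 7.5 0 0 0;0.3 0.2 8.8 0 0 0;0.3 0.2 9.8 0 0 0;0.3 0.2 10.4 0 0 0;0.3 0.2 10.7 0 0 0;0.3 0.2 10.8 0 0 0;0.3 0.2 10.8 0 0 0;0.3 0.2 10.8 0 0 0;0.3 0.2 10.8 0 0 0;0.3 0.2 10.8 0 0 0;0.3 0.2 10.8 0 0 0"

```text
t: 3.73
tool_pos: [0.4972, -0.1255, 0.061]
ee_rot: [0.0, 0.634, 0.774, 0.0]
wrist_force: [-0.4, -0.2, -0.3]
width: 0.0006
finger_force: 0.0
```

>>> move_arm --commands "0 0 0.5 0 0 0;0 0 1.0 0 0 0;0 0 1.4 0 0 0;0 0 1.7 0 0 0;0 0 1.9 0 0 0;0 0 2.1 0 0 0;0 0 2.2 0 0 0;0 0 2.3 0 0 0;0 0 2.3 0 0 0;0 0 2.3 0 0 0;0 0 2.3 0 0 0;0 0 2.3 0 0 0;0 0 2.3 0 0 0"

```text
t: 4.82
tool_pos: [0.4968, -0.1254, 0.0377]
ee_rot: [-0.0, 0.634, 0.774, -0.0]
wrist_force: [-1.9, 1.3, 3.5]
width: 0.0005
finger_force: 2.1
```

Force is 3.5 N, past half travel. I'll press a touch deeper so it's clearly down, then lift.

>>> move_arm --commands "0 0 0.05 0 0 0;0 0 0.1 0 0 0;0 0 0.1 0 0 0;0 0 0.1 0 0 0;0 0 0.1 0 0 0"

```text
t: 5.23
tool_pos: [0.4968, -0.1254, 0.0366]
ee_rot: [-0.0, 0.634, 0.774, -0.0]
wrist_force: [-1.9, 0.3, 5.3]
width: 0.0002
finger_force: 2.4
```

>>> move_arm --commands "0 0 -0.3 0 0 0;0 0 -0.7 0 0 0;0 0 -1.3 0 0 0;0 0 -2 0 0 0;0 0 -3 0 0 0;0 0 -4 0 0 0;0 0 -4.5 0 0 0;0 0 -4.5 0 0 0;0 0 -4.5 0 0 0;0 0 -4.5 0 0 0;0 0 -4.5 0 0 0"

```text
t: 6.15
tool_pos: [0.4968, -0.1254, 0.0813]
ee_rot: [-0.0, 0.634, 0.774, -0.0]
wrist_force: [-0.3, -0.8, 0.4]
width: 0.0005
finger_force: 0.0
```

>>> move_arm --commands "1 0 0 0 0 0;2.5 0 0 0 0 0;4 0 0 0 0 0;5.5 0 0 0 0 0;6.6 0 0 0 0 0;7.2 0 0 0 0 0;7.4 0 0 0 0 0;7.4 0 0.5 0 0 0;7.4 0 1 0 0 0;7.4 0 1.5 0 0 0;7.4 0 2 0 0 0;7.4 0 2 0 0 0;7.4 0 2 0 0 0;7.4 0 2 0 0 0;7.4 0 2 0 0 0"

```text
t: 7.4
tool_pos: [0.4825, -0.0531, 0.0617]
ee_rot: [0.0, 0.634, 0.773, 0.0]
wrist_force: [-0.3, -0.3, -1.2]
width: 0.0006
finger_force: 0.0
```

Now press the large key to z ≈ 0.037, i.e. 2.45 cm down.

>>> move_arm --commands "0 0 0.5 0 0 0;0 0 1.0 0 0 0;0 0 1.4 0 0 0;0 0 1.7 0 0 0;0 0 1.9 0 0 0;0 0 2.1 0 0 0;0 0 2.3 0 0 0;0 0 2.4 0 0 0;0 0 2.45 0 0 0;0 0 2.45 0 0 0;0 0 2.45 0 0 0;0 0 2.45 0 0 0;0 0 2.45 0 0 0"

```text
t: 8.48
tool_pos: [0.4824, -0.0529, 0.0372]
ee_rot: [-0.0, 0.634, 0.774, -0.0]
wrist_force: [-1.7, 0.9, 5.0]
width: 0.0005
finger_force: 2.2
```

>>> move_arm --commands "0 0 -0.3 0 0 0;0 0 -0.7 0 0 0;0 0 -1.3 0 0 0;0 0 -2 0 0 0;0 0 -3 0 0 0;0 0 -5 0 0 0;0 0 -7 0 0 0;0 0 -9 0 0 0;0 0 -11 0 0 0;0 0 -13 0 0 0;0 0 -15 0 0 0;0 0 -17 0 0 0;0 0 -18 0 0 0;0 0 -18 0 0 0;0 0 -18 0 0 0;0 0 -18 0 0 0"

```text
t: 9.82
tool_pos: [0.4821, -0.0528, 0.2169]
ee_rot: [-0.0, 0.634, 0.774, -0.0]
wrist_force: [-0.3, -0.3, -0.0]
width: 0.0008
finger_force: 0.0
```

Run:
```python
from h import *
im,d=vision.read_camera("wrist"); a,_=vision.read_camera("scene")
cv2.imwrite("pics/end.png",np.hstack([cv2.resize(im,(400,300)),cv2.resize(a,(400,300))])[:,:,::-1])
```

```text
(no output)
```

View pics/end.png

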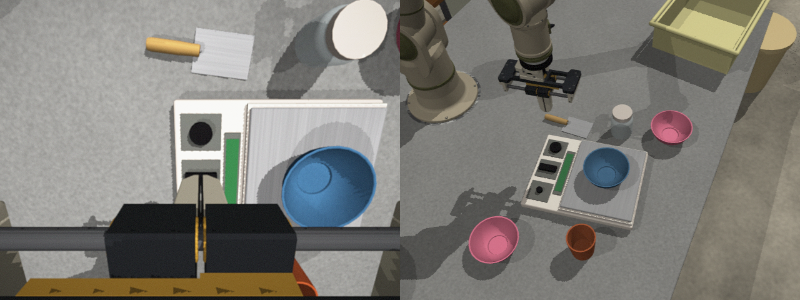

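The closing picture shows the arm well clear, all keys up, and the bowl (605,168), jar, cup and spatula where they were.

```bash
python3 -c "
from rig import job
print(job.hand_in())"
```

```text
the job is handed in; nothing more can be done
None
```

I pressed the bar key (about 5.3 N) and let it up, then pressed the large round key (about 5.0 N) and withdrew; the small key and everything around the scale were left alone, and the job is handed in at about 10 s of the 40 s limit.

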